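# Feed a spent blade case into the blade disposal box

### The job

A spent blade case lies askew on the feed shelf of the grey blade disposal box. Using the fingertips only to push, without picking it up, slide it sideways until it lies flat along the side guide, then push it endways along the guide through the hanging flap until it drops into the bin, and draw the fingers back so that the flap swings shut. Leave the things lying around the box where they are.

Things in the scene. Friction and masses are not known exactly. Their poses are not given: they have to be found in the camera images.
- blade_box: grey sheet-metal blade disposal box, fixed, 282 long (x) x 170 wide (y) x 133 mm high: a stepped housing, feed shelf in front, hood with clear lid behind. Origin at table level under the outer face of the hood's front wall; x = feed direction, from shelf into hood; y = left as one faces the mouth; z up. Feed shelf: flat, top at z 75, x -150 to 0, y -85 to +85, rimless. Hood: x 0 to 130, closed
- guide_mid (a point): on the box's side guide: a straight aluminium strip along the box's x on the shelf, x -144 to -2, 4 mm thick, 9 mm high above the shelf. The point is at the middle of its length, at shelf height, on the working face, which lies at y +22 mm of the box and looks to -y; axes as the box
- mouth_mid (a point): middle of the mouth's lower edge, in the outer face of the hood's 3 mm front wall; axes as the box. The mouth is 45 wide (box y -20 to +25) and 44 mm high (z 75 to 119); the hood's top is at z 133, 58 above the shelf. The shelf runs on as a sill to 10 mm behind this face (box x +10); then comes a straight drop to the bin floor at z 5 mm
- feed_flap (a joint): steel flap that closes the mouth from inside, hung from a hinge along y at x +5.5, z 123 mm of the box, 45 mm long, 56 mm wide, 35 g. 0 rad = hanging shut; grows as its lower edge is pushed inwards (to +x of the box) and up, to 1.4 at most. It has no spring or catch: a push of well under 1 N opens it and its own weight shuts it
- flap_edge (a point): middle of the flap's lower edge (3 mm above the sill when shut)
- blade_case: small black plastic blade case, a plain block 21 (its x) x 49 (its y) x 30 mm high (its solid core 20 x 48 x 27), about 60 g, standing on the feed shelf. Origin in the middle of its underside. Its long axis is y; at the start that is up to 0.6 rad off the feed direction, and the case stands some mm or more clear of the guide, on the guide's -y side
- case_mid (a point): centre of the blade case, 15 mm above its underside
- tape_measure: round yellow tape measure, 64 x 72 x 25 mm, on the table to the left of the box; origin under its middle; leave alone
- squeegee: flat orange film squeegee with a black felt edge, 72 x 100 x 11 mm, on the table to the left of the box; origin under its middle; leave alone
- snips: small dark side cutters, 46 x 125 x 12 mm, on the table to the right of the box; origin under their middle; leave alone
- black_marker: black felt pen, 11 x 130 x 12 mm, on the table to the right of the box; origin under its middle; leave alone
Mind the look-alikes: they are no part of the job. What is meant by the blade_case is not green or pink, and is the smaller of those in its own colour.

How it is judged (in metres and radians):
On the way, in this order (a step that is already met when the one before it is completed fails the run):
1. the blade case lies flat along the side guide, on the shelf (y of case_mid in the frame of blade_box above 0.0055 m and angle between the y axis of blade_case and the x axis of blade_box, either way round below 0.15 rad and x of case_mid in the frame of blade_box below -0.02 m and z of case_mid in the frame of blade_box between 0.08 and 0.1 m), for 0.1 s.
2. the flap is pushed open with the blade case in the mouth (value of joint feed_flap above 0.25 rad and x of case_mid in the frame of blade_box above -0.03 m), for 0.05 s.
3. the blade case has dropped into the bin (x of case_mid in the frame of blade_box between 0.012 and 0.124 m and y of case_mid in the frame of blade_box between -0.08 and 0.08 m and z of case_mid in the frame of blade_box below 0.05 m), for 0.1 s.
At the end, for the whole second after the job is handed in: the blade case lies at rest in the bin of the box (centre more than 12 mm behind the front wall's outer face and below z 50 mm), the flap hangs shut (under 0.06 rad), and the tape measure, squeegee, snips and pen are within 20 mm of where they lay (all of step 3 and value of joint feed_flap below 0.06 rad and linear speed of blade_case below 0.02 m/s and distance of each of tape_measure, squeegee, snips, black_marker from where it was at the start of the episode below 0.02 m); the robot touches nothing.
It fails at once if the blade case is lifted (centre more than 15 mm above its height on the shelf) (z of case_mid in the frame of blade_box above 0.105 m).
It fails at once if a thing beside the box is moved by more than 20 mm (distance of any of tape_measure, squeegee, snips, black_marker from where it was at the start of the episode above 0.02 m).
It also fails if it takes over 48 s, if anything falls off the work surface, if the arm or the gripper's body presses on something with over 40 N, if the wrist force passes 120 N, or if a joint passes its speed limit or range.

### The arm

A 7-joint arm with a two-finger parallel gripper is mounted at the origin on a cart in front of the work surface, level with it; the furniture and walls round the work are solid. World frame = base frame: x ahead of the robot, y to its left, z up, the work surface at z = 0. Lengths are in mm, angles in rad, forces in N, time in s.
With the tool pointing down it reaches from about 425 to 875 mm from the base axis. Payload 8.4 kg.
Tool frame: the origin (TCP) lies midway between the tips of the shut fingers; the grasp point (between the pads) lies 19 mm behind it; y points along the fingers, z is the direction in which the jaws open and shut, and the axes are right-handed (so a half turn about y gives the same grasp; the last joint's range is limited). The gripper opens to 87 mm and grips with 3 to 60 N. Pads are 19 mm wide; open, the fingers measure 117 mm over their backs; the gripper's body (75 mm by 190 mm) begins 51 mm behind the grasp point.
Start: joints at [1.102, 0.333, 0.04, 1.465, -0.013, 1.343, -0.059], TCP at [234.905, -606.039, 222.546] pointing down, gripper open.
Joint ranges: [-2.58, 2.58], [-0.38, 2.09], [-1.3, 1.39], [0.25, 2.4], [-1.5, 4.64], [0.08, 2.09], [-2.65, 2.65]. Speed limits (rad/s): [2.22, 2.22, 2.79, 2.79, 3.14, 3.14, 3.14].

### API

Orientations are given as a unit quaternion [x, y, z, w].
In Python, from cell import arm gives the robot as it stands.
- The arm moves only by the shell command python3 -m jog 'ROWS' [FORCE]. ROWS is JSON, a list of rows, each an object with "grip": the closure, from -1 (fully open) to 1 (shut); "dp": the shift along the tool's x, y, z in cm, a list of three; "dr": the turn, a rotation vector about the tool's x, y, z in degrees, a list of three. In form: [{"grip": grip, "dp": [tx, ty, tz], "dr": [ax, ay, az]}, ...]. A call has exactly 10 rows; each row shifts and turns the commanded pose from where the row before left it, along the tool's axes as they then stand; what a row does not reach is not made up. A row lasts 1/8 s, in which the tool goes at most 62.5 mm and 10.7 degrees, less where a joint would pass 70% of its speed; a pose out of reach is approached as far as the arm can. A call is refused whole if a number of a shift passes 6.25 or a number of a turn 10.7, either way. A call with a gripper value outside its range is refused whole. The fingers move at their own pace and stop on an object; FORCE is the grip in N (left out, the last holds). Time passes only in rows, so rows that do not move let the fingers close, or fill a call up. It gives the time, the measured TCP pose, the force and the opening at its end, in the units of the state.
- arm.state(): the state, without advancing time (a new reading comes with each control period).
- arm.get_image(name): name is "scene" or "top"; returns the picture (420x560x3 uint8, red, green, blue); there is no depth.
- arm.get_calibration(name): a dict with "fx", "fy", "cx", "cy" (pixels), "k1" (the pictures are not rectified: a ray, as slopes to the right and down, at radius r is drawn at 1 + k1 r^2 times it, then the intrinsics apply), "world_from_camera" (4x4, takes a point from camera to world coordinates). Camera axes: x right, y down, z forward; pixel columns grow to the right and rows downward; lengths in mm; the calibration is good to about 2 mm. A picture is of the moment at which its call begins. get_calibration takes no time and is no camera call.
- arm.finish_job(): hands the job in, once; it reports no verdict.
The state is a dict: "time": time; "joint_positions": joint angles; "qvel": joint speeds; "joint_torque": joint torques, N m; "eef_pos": TCP position; "ee_rot": TCP orientation; "wrist_force": force on the tool from outside, world axes, zero at the start; "wrist_torque": the same for the moment, N m; "finger_gap": opening from 0.0 (shut) to 1.0 (fully open).
Only numpy, scipy, OpenCV 4.12 (cv2) and the standard library are available. Lean on these libraries where they do the work, as an engineer would, in place of code of your own. Each camera call takes 0.05 s, during which the arm holds its last target.

## Working session

There is one attempt and no reset: what is moved stays moved. The work goes in short steps, Python scripts to look and compute and a shell command to move; the robot and the scene stay as the last step left them, time stands still between calls to the robot, and variables do not carry over. Pictures are saved under pics/ and viewed, and the job is handed in when it is done.

```bash
ls; mkdir -p pics; python3 - <<'E'
from cell import arm
import cv2, numpy as np
for n in ("scene","top"):
    im=arm.get_image(n); cv2.imwrite(f"pics/{n}0.png",cv2.cvtColor(im,cv2.COLOR_RGB2BGR))
    c=arm.get_calibration(n); print(n,{k:(np.round(v,4).tolist()) for k,v in c.items()})
print(arm.state())
E
```

```text
pics
scene {'fx': 546.4001, 'fy': 546.4001, 'cx': 274.0331, 'cy': 214.5739, 'k1': -0.1253, 'world_from_camera': [[-0.6375, -0.4639, 0.6152, -60.6643], [-0.7705, 0.3813, -0.5109, 354.0208], [0.0024, -0.7997, -0.6005, 687.6368], [0.0, 0.0, 0.0, 1.0]]}
top {'fx': 516.8416, 'fy': 516.8416, 'cx': 277.9884, 'cy': 213.0448, 'k1': 0.0541, 'world_from_camera': [[0.0244, -0.9967, 0.0774, 477.0531], [-0.9997, -0.0251, -0.0075, -169.9247], [0.0094, -0.0772, -0.997, 1254.4391], [0.0, 0.0, 0.0, 1.0]]}
{'time': 0.1, 'joint_positions': array([ 1.1017892 ,  0.33383688,  0.0398444 ,  1.46619551, -0.01338815,
        1.34326309, -0.05845733]), 'qvel': array([ 0.00061773, -0.00266804, -0.00057334, -0.00188981,  0.00151609,
        0.00098821, -0.00102545]), 'joint_torque': array([ 3.89312729e-03, -6.57819986e+01,  1.34033505e+00, -4.04711938e+01,
       -5.95365395e-02,  4.09917708e-02,  3.74961246e-05]), 'eef_pos': array([ 234.77070389, -605.67220868,  221.74376597]), 'ee_rot': array([-0.13014983,  0.69554152, -0.69455758,  0.12989527]), 'wrist_force': array([ 0.23549517,  0.1234213 , -0.08756533]), 'wrist_torque': array([ 0.01115099, -0.00718421, -0.01057037]), 'finger_gap': 1.0009572885485565}
```

View pics/scene0.png

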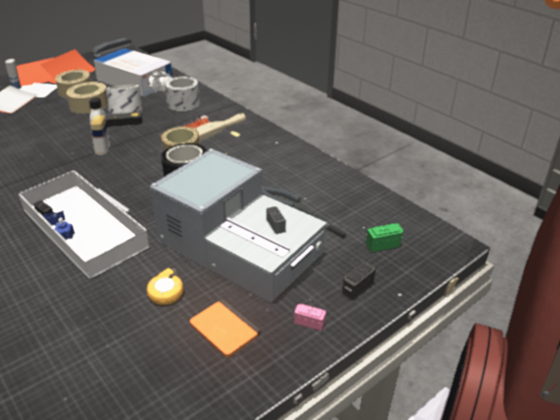

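View pics/top0.png

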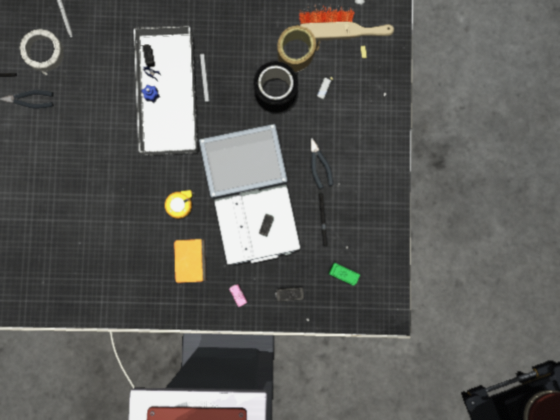

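Candidates: the black case on the shelf (top 266,225; scene 276,218), the larger black case on the table (289,294; scene 359,280), green (345,274) and pink (238,295). By the description it is the black one on the shelf, which is also the smaller. I'll check this in close crops.

```bash
python3 - <<'E'
import cv2
t=cv2.imread("pics/top0.png"); 
cv2.imwrite("pics/crop_top.png",cv2.resize(t[120:310,190:390],None,fx=4,fy=3.15 if 0 else 3.15,interpolation=cv2.INTER_CUBIC)) if 0 else cv2.imwrite("pics/crop_top.png",cv2.resize(t[180:270,205:310],None,fx=6.5,fy=6.5,interpolation=cv2.INTER_CUBIC))
s=cv2.imread("pics/scene0.png")
cv2.imwrite("pics/crop_scene.png",cv2.resize(s[145:300,145:385],None,fx=3.3,fy=3.3,interpolation=cv2.INTER_CUBIC))
E
```

```text
(no output)
```

View pics/crop_top.png

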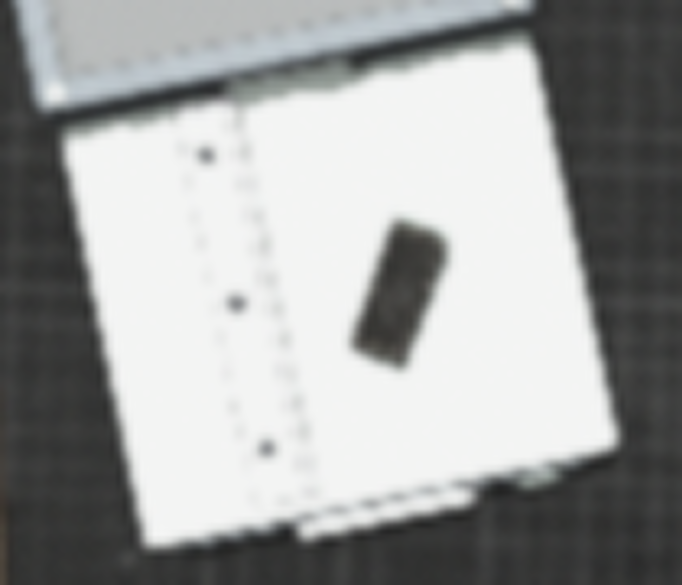

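View pics/crop_scene.png

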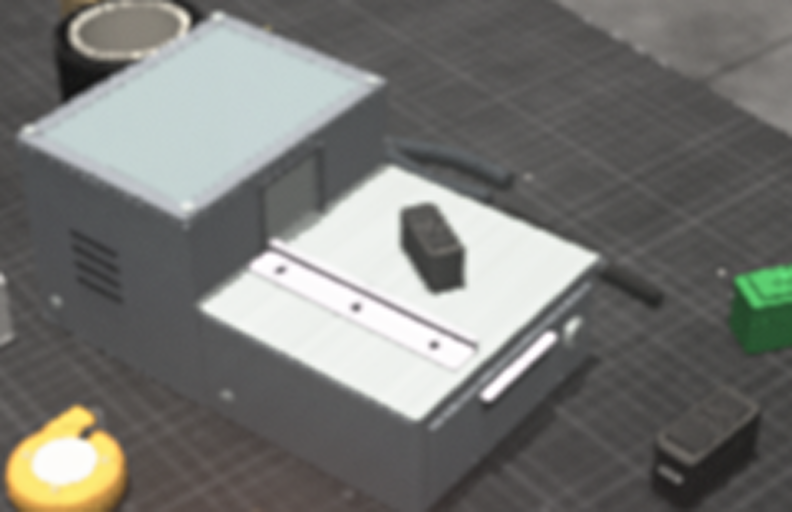

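The crops confirm it: the shelf case is the plain small black block (top crop, centre about 400,293), and the table one is clearly larger. Next I'll fit the box and case poses from both views.

```bash
cat > h.py <<'E'
from cell import arm
import numpy as np, cv2
from scipy.optimize import least_squares
C={n:arm.get_calibration(n) for n in ("scene","top")}
def proj(n,P):
    c=C[n]; T=np.linalg.inv(np.array(c["world_from_camera"])); P=np.atleast_2d(P)
    q=P@T[:3,:3].T+T[:3,3]; K=np.array([[c["fx"],0,c["cx"]],[0,c["fy"],c["cy"]],[0,0,1.]])
    s=q[:,:2]/q[:,2:]; r2=(s**2).sum(1,keepdims=True); s=s*(1+c["k1"]*r2)
    return s*[c["fx"],c["fy"]]+[c["cx"],c["cy"]]
def pix2w(n,uv,z):
    f=lambda xy: (proj(n,[xy[0],xy[1],z])-uv)[0]
    return least_squares(f,[600,-150]).x
def box2w(b,P):
    P=np.atleast_2d(np.asarray(P,float)); c,s=np.cos(b[2]),np.sin(b[2])
    return np.c_[b[0]+c*P[:,0]-s*P[:,1], b[1]+s*P[:,0]+c*P[:,1], P[:,2]]
def w2box(b,P):
    P=np.atleast_2d(np.asarray(P,float)); c,s=np.cos(b[2]),np.sin(b[2]); d=P-[b[0],b[1],0]
    return np.c_[c*d[:,0]+s*d[:,1],-s*d[:,0]+c*d[:,1],P[:,2]]
E
python3 - <<'E'
from h import *
ct=lambda X:(np.array(X)+.5)/6.5-.5+[205,180]
cs=lambda X:(np.array(X)+.5)/3.3-.5+[145,145]
bt=[((-150,85,75),(148,548)),((-150,-85,75),(620,440)),((0,85,75),(62,130)),((0,85,133),(45,112)),((0,-85,133),(530,10))]
bs=[((-150,85,75),(417,418)),((-150,-85,75),(598,258)),((0,85,75),(200,305)),((0,85,133),(186,212)),((0,-85,133),(383,82)),((130,85,133),(22,130)),((130,-85,133),(218,14))]
def res(b,w=(1,1)):
    r=[]
    r.append((proj("top",box2w(b,[p for p,_ in bt]))-ct([q for _,q in bt])).ravel()*w[0])
    r.append((proj("scene",box2w(b,[p for p,_ in bs]))-cs([q for _,q in bs])).ravel()*w[1])
    return np.concatenate(r)
for w in((1,1),(1,0),(0,1)):
    s=least_squares(lambda b:res(b,w),[600,-150,.2],x_scale=[10,10,.1]); print(w,s.x.round(3))
    if w==(1,1): b=s.x; print(res(b).reshape(-1,2).round(1).tolist())
np.save("b.npy",b)
for q in ((398,218),(448,240),(405,368),(352,350)):
    p=pix2w("top",ct(q),105); print(w2box(b,[*p,105]).round(1))
for q in ((402,206),(432,203),(464,252),(432,262)):
    p=pix2w("scene",cs(q),105); print("s",w2box(b,[*p,105]).round(1))
for q in ((240,115),(312,490)):
    p=pix2w("top",ct(q),84); print("guide",w2box(b,[*p,84]).round(1))
E
```

```text
(1, 1) [ 6.15956e+02 -1.12532e+02  2.37000e-01]
[[-0.7, -0.0], [-0.2, 0.7], [-0.8, -0.1], [-1.3, -0.1], [0.4, -0.6], [0.5, -0.1], [1.2, -2.0], [-1.2, -0.6], [0.5, 1.3], [1.6, -1.5], [-1.7, 0.9], [1.0, -1.4]]
(1, 0) [ 6.15922e+02 -1.13596e+02  2.39000e-01]
(0, 1) [ 6.15493e+02 -1.11710e+02  2.34000e-01]
[[-58.3 -25.9 105. ]]
[[-69.3 -41.1 105. ]]
[[-109.1  -17.5  105. ]]
[[-99.2  -1.  105. ]]
s [[-59.9 -19.5 105. ]]
s [[-71.3 -31.6 105. ]]
s [[-111.2   -6.4  105. ]]
s [[-102.9   10.7  105. ]]
guide [[-9.6 20.5 84. ]]
guide [[-142.9   23.    84. ]]
```

```bash
cat >> h.py <<'E'
def caseP(x,y,a):  # box frame; a = angle of long axis from box x
    e=np.array([np.cos(a),np.sin(a)]); f=np.array([-e[1],e[0]])
    return np.array([[*(np.array([x,y])+l*24.5*e+w*10.5*f),z] for z in(75,105) for l,w in((1,1),(1,-1),(-1,-1),(-1,1))])
def overlay(n,im,b,case,crop,fx,fn):
    x0,x1,y0,y1=crop; o=cv2.resize(cv2.cvtColor(im,cv2.COLOR_RGB2BGR)[y0:y1,x0:x1],None,fx=fx,fy=fx,interpolation=cv2.INTER_CUBIC)
    P=lambda p: tuple(int(round(v)) for v in ((proj(n,box2w(b,p))[0]+.5-[x0,y0])*fx-.5))
    def L(p,q,c): cv2.line(o,P(p),P(q),c,1,cv2.LINE_AA)
    if case is not None:
        k=caseP(*case)
        for i in range(4):
            L(k[i],k[(i+1)%4],(0,255,255)); L(k[4+i],k[4+(i+1)%4],(0,0,255)); L(k[i],k[i+4],(0,128,255))
    for p,q in (((-144,22,84),(-2,22,84)),((-144,22,75),(-2,22,75)),((-150,85,75),(-150,-85,75)),((-150,-85,75),(0,-85,75)),((-150,85,75),(0,85,75)),((0,85,75),(0,-85,75)),((0,85,133),(0,-85,133)),((0,25,75),(0,25,119)),((0,-20,75),(0,-20,119)),((0,-20,119),(0,25,119))): L(p,q,(0,200,0))
    cv2.imwrite(fn,o)
E
python3 - <<'E'
from h import *
b=np.load("b.npy")
c=(-84,-21.4,2.97-np.pi)
rd=lambda f:cv2.cvtColor(cv2.imread(f),cv2.COLOR_BGR2RGB)
overlay("top",rd("pics/top0.png"),b,c,(205,310,180,270),6.5,"pics/ov_t.png")
overlay("scene",rd("pics/scene0.png"),b,c,(200,340,170,280),5.5,"pics/ov_s.png")
E
```

```text
(no output)
```

View pics/ov_t.png

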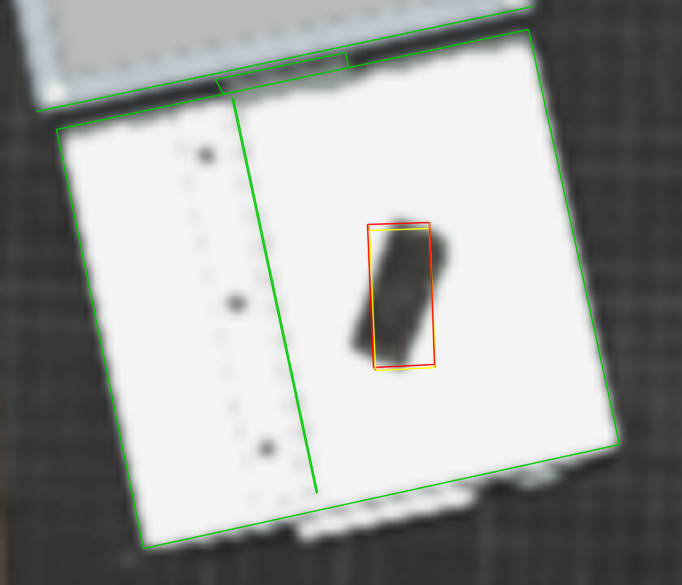

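View pics/ov_s.png

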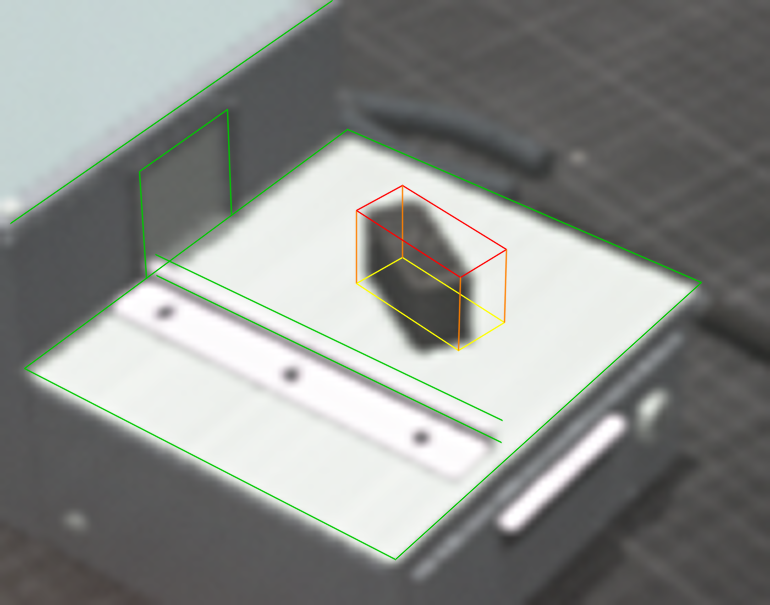

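```bash
cat >> h.py <<'E'
def fitcase(ims,b,c0,R=22,thr=95,names=("top","scene")):
    from scipy.optimize import minimize
    D={}
    for n in names:
        g=cv2.cvtColor(ims[n],cv2.COLOR_RGB2GRAY); u=proj(n,box2w(b,[c0[0],c0[1],90]))[0]
        x0,y0=(u-R).astype(int); p=cv2.resize(g[y0:y0+2*R,x0:x0+2*R],None,fx=4,fy=4,interpolation=cv2.INTER_CUBIC)
        D[n]=((p<thr).astype(np.uint8),x0,y0)
    def cost(c):
        t=0
        for n in names:
            m,x0,y0=D[n]; q=((proj(n,box2w(b,caseP(*c)))+.5-[x0,y0])*4-.5)
            h=cv2.convexHull(q.astype(np.float32)); k=np.zeros_like(m)
            cv2.fillConvexPoly(k,np.round(h*16).astype(np.int32),1,shift=4); t+=(k!=m).sum()
        return t
    best=min((minimize(cost,[c0[0],c0[1],c0[2]+d],method="Nelder-Mead",options=dict(initial_simplex=np.array([[c0[0],c0[1],c0[2]+d]]*4)+np.array([[0,0,0],[4,0,0],[0,4,0],[0,0,.15]]))) for d in (-.15,0,.15)),key=lambda r:r.fun)
    return best.x,best.fun,{n:int(D[n][0].sum()) for n in names}
E
python3 - <<'E'
from h import *
b=np.load("b.npy")
rd=lambda f:cv2.cvtColor(cv2.imread(f),cv2.COLOR_BGR2RGB)
ims={"top":rd("pics/top0.png"),"scene":rd("pics/scene0.png")}
c0=(-84,-21.4,-.54)
print(fitcase(ims,b,c0,names=("top",)),fitcase(ims,b,c0,names=("scene",)))
c,*r=fitcase(ims,b,c0); print(c,r)
overlay("top",ims["top"],b,c,(205,310,180,270),6.5,"pics/ov_t2.png")
overlay("scene",ims["scene"],b,c,(200,340,170,280),5.5,"pics/ov_s2.png")
E
```

```text
(array([-81.91498365, -21.63908742,  -0.5100899 ]), np.float64(1209.0), {'top': 2346}) (array([-82.81049033, -15.9771688 ,  -0.72502561]), np.float64(4814.0), {'scene': 6842})
[-80.2106052  -20.2109811   -0.67453921] [np.float64(6319.0), {'top': 2346, 'scene': 6842}]
```

View pics/ov_t2.png

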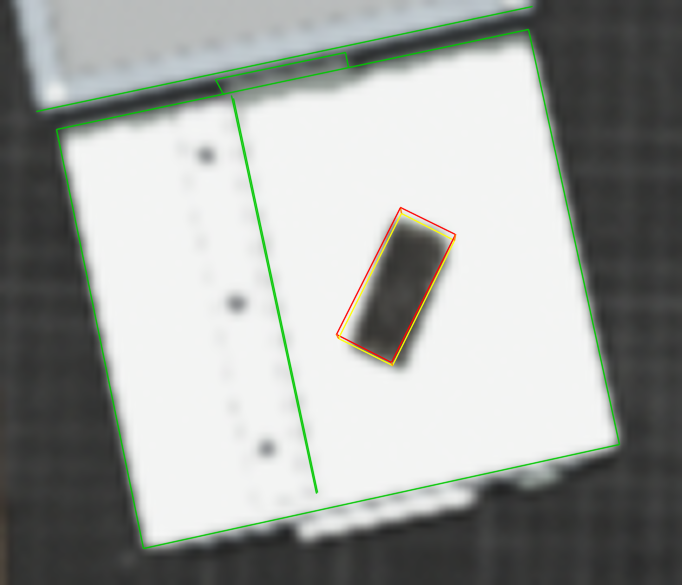

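View pics/ov_s2.png

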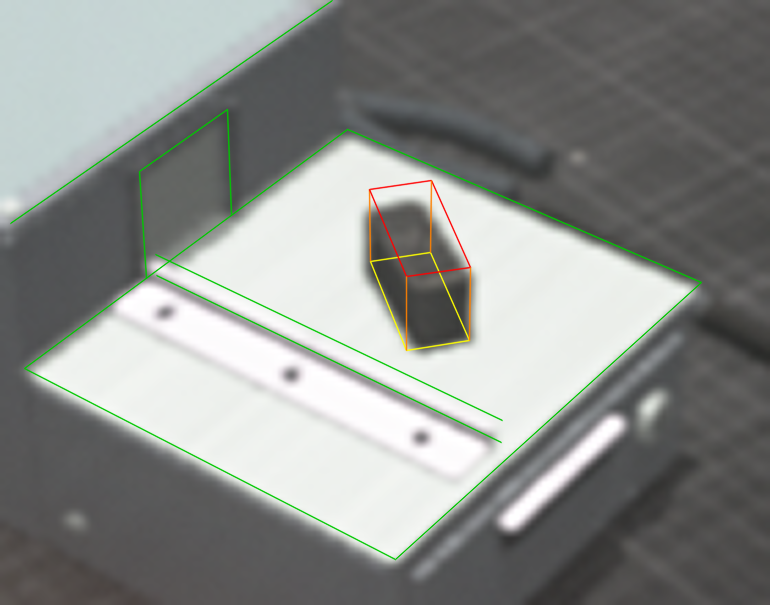

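```bash
cat >> h.py <<'E'
from scipy.spatial.transform import Rotation as R
def plan(b,tgt,roll=None):
    """tgt box-frame TCP; prints tool-frame shift (cm) and turn about tool axes (deg) to stand pointing down, tool x along -/+ box y"""
    s=arm.state(); r=R.from_quat(s["ee_rot"]); p=np.array(s["eef_pos"]); w=box2w(b,tgt)[0]
    print("t",round(s["time"],2),"tcp box",w2box(b,p)[0].round(1),"gap",round(s["finger_gap"],3),"F",np.round(s["wrist_force"],1))
    B=R.from_euler("z",b[2])
    print("tool axes in box:\n",(B.inv()*r).as_matrix().round(3))
    for sg in (1,-1):
        # tool y=-z ; tool x = sg*box y ; z = x cross y
        x=np.array([0,sg,0.]);y=np.array([0,0,-1.]);M=R.from_matrix(np.c_[x,y,np.cross(x,y)]); G=B*M
        print("sg",sg,"turn deg (tool)",np.degrees((r.inv()*G).as_rotvec()).round(1),"shift in goal axes cm",(G.inv().apply(w-p)/10).round(2))
    print("shift in present tool axes cm",(r.inv().apply(w-p)/10).round(2))
E
python3 - <<'E'
from h import *
b=np.load("b.npy")
rd=lambda f:cv2.cvtColor(cv2.imread(f),cv2.COLOR_BGR2RGB)
overlay("scene",rd("pics/scene0.png"),b,(-82.2,-21.6,-.515),(200,340,170,280),5.5,"pics/ov_s3.png")
plan(b,(-80,-75,180))
E
```

```text
t 0.1 tcp box [-486.4 -389.8  221.7] gap 1.001 F [ 0.2  0.1 -0.1]
tool axes in box:
 [[-0.991 -0.     0.132]
 [-0.132  0.001 -0.991]
 [ 0.    -1.    -0.001]]
sg 1 turn deg (tool) [ 0.1 97.6  0.1] shift in goal axes cm [ 31.48   4.17 -40.64]
sg -1 turn deg (tool) [  0.1 -82.4  -0.1] shift in goal axes cm [-31.48   4.17  40.64]
shift in present tool axes cm [-44.45   4.21 -25.82]
```

View pics/ov_s3.png

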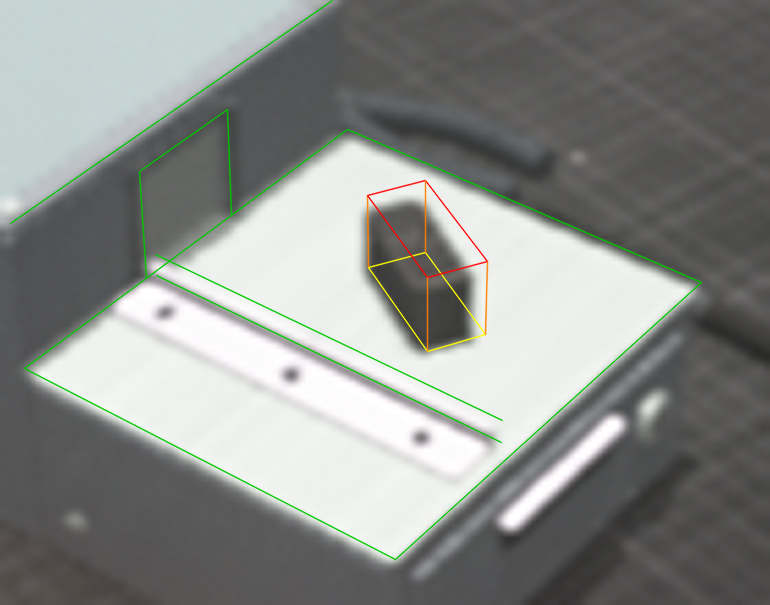

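```bash
python3 -m jog '[{"grip":1,"dp":[0,0,0],"dr":[0,-10.3,0]},{"grip":1,"dp":[0,0,0],"dr":[0,-10.3,0]},{"grip":1,"dp":[0,0,0],"dr":[0,-10.3,0]},{"grip":1,"dp":[0,0,0],"dr":[0,-10.3,0]},{"grip":1,"dp":[0,0,0],"dr":[0,-10.3,0]},{"grip":1,"dp":[0,0,0],"dr":[0,-10.3,0]},{"grip":1,"dp":[0,0,0],"dr":[0,-10.3,0]},{"grip":1,"dp":[0,0,0],"dr":[0,-10.3,0]},{"grip":1,"dp":[0,0,0],"dr":[0,0,0]},{"grip":1,"dp":[0,0,0],"dr":[0,0,0]}]' 10
python3 - <<'E'
from h import *
b=np.load("b.npy"); plan(b,(-80,-75,180)); print(arm.state()["joint_positions"].round(2))
E
```

```text
time: 1.35
eef_pos: [234.8, -605.9, 222.3]
ee_rot: [-0.555, 0.439, -0.438, 0.555]
wrist_force: [-0.3, 0.0, 0.7]
finger_gap: 0.025
t 1.35 tcp box [-486.5 -390.   222.3] gap 0.025 F [-0.3  0.   0.7]
tool axes in box:
 [[-0.004 -0.     1.   ]
 [-1.     0.001 -0.004]
 [-0.001 -1.    -0.   ]]
sg 1 turn deg (tool) [1.000e-01 1.798e+02 0.000e+00] shift in goal axes cm [ 31.5    4.23 -40.65]
sg -1 turn deg (tool) [ 0.  -0.2 -0. ] shift in goal axes cm [-31.5    4.23  40.65]
shift in present tool axes cm [-31.68   4.24  40.51]
[ 1.26  0.34 -0.16  1.46  0.06  1.35  1.33]
```

```bash
python3 -m jog '[{"grip":1,"dp":[-1.6,0.2,2.0],"dr":[0,0,0]},{"grip":1,"dp":[-1.6,0.2,2.0],"dr":[0,0,0]},{"grip":1,"dp":[-1.6,0.2,2.0],"dr":[0,0,0]},{"grip":1,"dp":[-1.6,0.2,2.0],"dr":[0,0,0]},{"grip":1,"dp":[-1.6,0.2,2.0],"dr":[0,0,0]},{"grip":1,"dp":[-1.6,0.2,2.0],"dr":[0,0,0]},{"grip":1,"dp":[-1.6,0.2,2.0],"dr":[0,0,0]},{"grip":1,"dp":[-1.6,0.2,2.0],"dr":[0,0,0]},{"grip":1,"dp":[-1.6,0.2,2.0],"dr":[0,0,0]},{"grip":1,"dp":[-1.6,0.2,2.0],"dr":[0,0,0]}]'
python3 -m jog '[{"grip":1,"dp":[-1.6,0.2,2.0],"dr":[0,0,0]},{"grip":1,"dp":[-1.6,0.2,2.0],"dr":[0,0,0]},{"grip":1,"dp":[-1.6,0.2,2.0],"dr":[0,0,0]},{"grip":1,"dp":[-1.6,0.2,2.0],"dr":[0,0,0]},{"grip":1,"dp":[-1.6,0.2,2.0],"dr":[0,0,0]},{"grip":1,"dp":[-1.6,0.2,2.0],"dr":[0,0,0]},{"grip":1,"dp":[-1.6,0.2,2.0],"dr":[0,0,0]},{"grip":1,"dp":[-1.6,0.2,2.0],"dr":[0,0,0]},{"grip":1,"dp":[0,0,0],"dr":[0,0,0]},{"grip":1,"dp":[0,0,0],"dr":[0,0,0]}]'
python3 - <<'E'
from h import *
b=np.load("b.npy"); plan(b,(-80,-72,180)); print(arm.state()["joint_positions"].round(2))
E
```

```text
time: 2.6
eef_pos: [392.8, -401.4, 202.5]
ee_rot: [-0.555, 0.438, -0.438, 0.556]
wrist_force: [0.1, 0.7, 0.3]
finger_gap: 0.002
time: 3.85
eef_pos: [516.8, -241.4, 186.5]
ee_rot: [0.556, -0.438, 0.437, -0.555]
wrist_force: [-0.5, 0.3, -0.6]
finger_gap: 0.005
t 3.85 tcp box [-126.7 -102.   186.5] gap 0.005 F [-0.5  0.3 -0.6]
tool axes in box:
 [[-0.001 -0.     1.   ]
 [-1.    -0.    -0.001]
 [ 0.    -1.    -0.   ]]
sg 1 turn deg (tool) [ -0. 180.   0.] shift in goal axes cm [ 3.    0.65 -4.67]
sg -1 turn deg (tool) [ 0. -0.  0.] shift in goal axes cm [-3.    0.65  4.67]
shift in present tool axes cm [-3.    0.65  4.67]
[ 0.75  0.23 -0.45  1.69  0.1   1.25  0.51]
```

```bash
python3 -m jog '[{"grip":1,"dp":[-1,0.6,1.6],"dr":[0,0,0]},{"grip":1,"dp":[-1,0,1.6],"dr":[0,0,0]},{"grip":1,"dp":[-1,0,1.5],"dr":[0,0,0]},{"grip":1,"dp":[0,1.9,0],"dr":[0,0,0]},{"grip":1,"dp":[0,1.9,0],"dr":[0,0,0]},{"grip":1,"dp":[0,1.9,0],"dr":[0,0,0]},{"grip":1,"dp":[0,1.9,0],"dr":[0,0,0]},{"grip":1,"dp":[0,1.2,0],"dr":[0,0,0]},{"grip":1,"dp":[0,0.6,0],"dr":[0,0,0]},{"grip":1,"dp":[0,0,0],"dr":[0,0,0]}]'
python3 - <<'E'
from h import *
b=np.load("b.npy"); plan(b,(-80,-72,84))
ims={n:arm.get_image(n) for n in("top","scene")}
c=(-82.2,-21.6,-.515)
overlay("top",ims["top"],b,c,(205,310,180,270),6.5,"pics/t1.png")
overlay("scene",ims["scene"],b,None,(200,340,170,280),5.5,"pics/s1.png")
E
```

```text
time: 5.1
eef_pos: [555.8, -201.3, 86.4]
ee_rot: [-0.556, 0.437, -0.437, 0.556]
wrist_force: [-0.3, -0.7, 0.0]
finger_gap: 0.01
t 5.1 tcp box [-79.3 -72.2  86.4] gap 0.01 F [-0.3 -0.7  0. ]
tool axes in box:
 [[-0. -0.  1.]
 [-1.  0. -0.]
 [-0. -1. -0.]]
sg 1 turn deg (tool) [  0. 180.   0.] shift in goal axes cm [0.02 0.24 0.07]
sg -1 turn deg (tool) [ 0. -0. -0.] shift in goal axes cm [-0.02  0.24 -0.07]
shift in present tool axes cm [-0.02  0.24 -0.07]
```

View pics/t1.png

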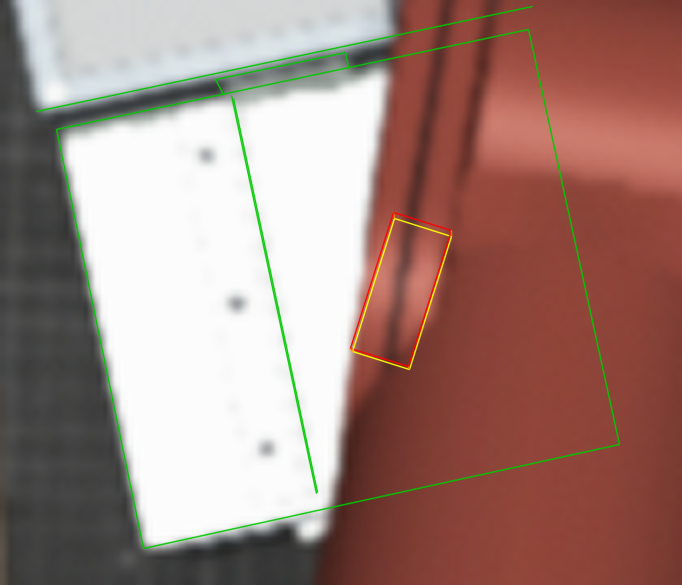

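View pics/s1.png

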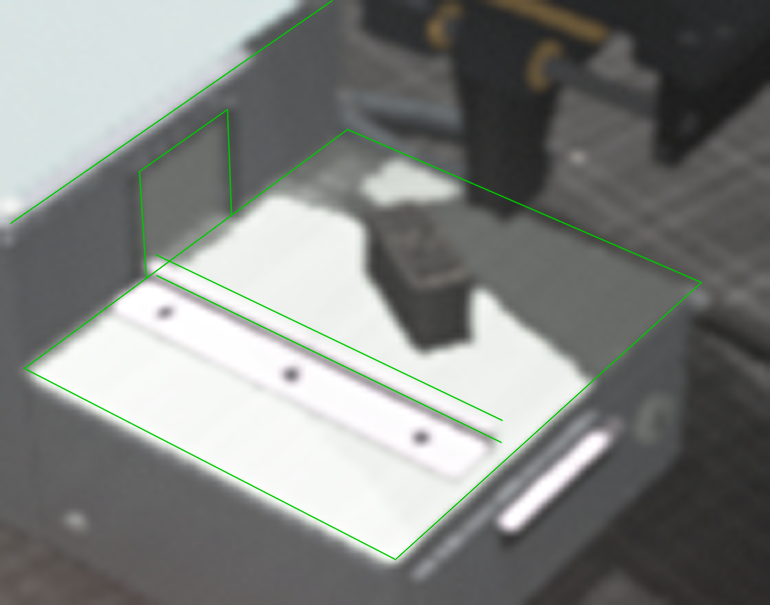

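```bash
python3 -m jog '[{"grip":1,"dp":[-0.5,0.3,0],"dr":[0,0,0]},{"grip":1,"dp":[-0.6,0,0],"dr":[0,0,0]},{"grip":1,"dp":[-0.6,0,0],"dr":[0,0,0]},{"grip":1,"dp":[-0.5,0,0],"dr":[0,0,0]},{"grip":1,"dp":[-0.5,0,0],"dr":[0,0,0]},{"grip":1,"dp":[-0.5,0,0],"dr":[0,0,0]},{"grip":1,"dp":[-0.5,0,0],"dr":[0,0,0]},{"grip":1,"dp":[-0.5,0,0],"dr":[0,0,0]},{"grip":1,"dp":[-0.5,0,0],"dr":[0,0,0]},{"grip":1,"dp":[-0.5,0,0],"dr":[0,0,0]}]'
python3 - <<'E'
from h import *
b=np.load("b.npy"); plan(b,(-80,-10,84))
ims={n:arm.get_image(n) for n in("scene",)}
overlay("scene",ims["scene"],b,(-82,0.5,0),(200,340,170,280),5.5,"pics/s2.png")
E
```

```text
time: 6.45
eef_pos: [543.5, -150.4, 83.6]
ee_rot: [-0.556, 0.437, -0.437, 0.556]
wrist_force: [0.3, -0.1, -0.5]
finger_gap: 0.002
t 6.45 tcp box [-79.3 -19.8  83.6] gap 0.002 F [ 0.3 -0.1 -0.5]
tool axes in box:
 [[-0.  0.  1.]
 [-1.  0. -0.]
 [-0. -1.  0.]]
sg 1 turn deg (tool) [  0. 180.  -0.] shift in goal axes cm [ 0.98 -0.04  0.07]
sg -1 turn deg (tool) [-0. -0. -0.] shift in goal axes cm [-0.98 -0.04 -0.07]
shift in present tool axes cm [-0.98 -0.04 -0.07]
```

View pics/s2.png

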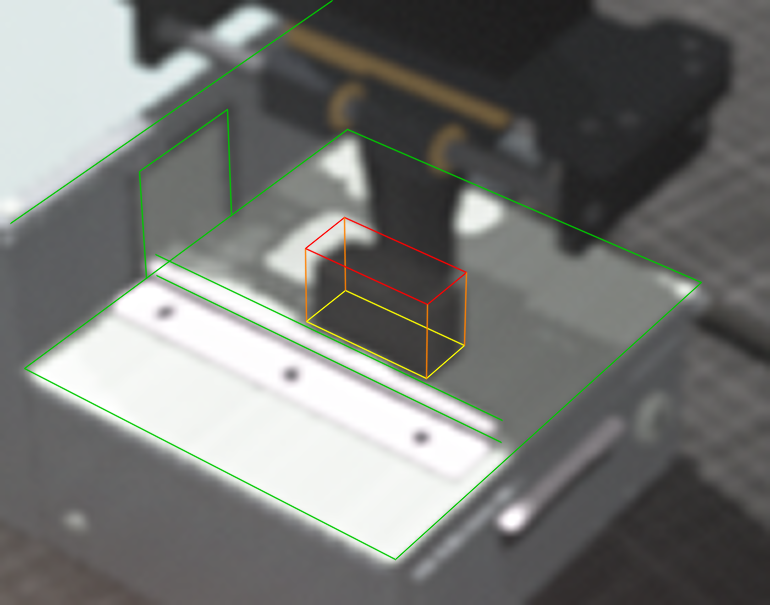

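The case now lies flat against the finger face, parallel to the guide (bottom edge around 307,322 to 427,378), with a few mm still to go.

```bash
python3 -m jog '[{"grip":1,"dp":[-0.2,0,0],"dr":[0,0,0]},{"grip":1,"dp":[-0.2,0,0],"dr":[0,0,0]},{"grip":1,"dp":[-0.2,0,0],"dr":[0,0,0]},{"grip":1,"dp":[-0.2,0,0],"dr":[0,0,0]},{"grip":1,"dp":[-0.1,0,0],"dr":[0,0,0]},{"grip":1,"dp":[-0.1,0,0],"dr":[0,0,0]},{"grip":1,"dp":[0,0,0],"dr":[0,0,0]},{"grip":1,"dp":[0,0,0],"dr":[0,0,0]},{"grip":1,"dp":[0,0,0],"dr":[0,0,0]},{"grip":1,"dp":[0,0,0],"dr":[0,0,0]}]'
python3 - <<'E'
from h import *
b=np.load("b.npy"); plan(b,(-80,-8,84))
ims={n:arm.get_image(n) for n in("scene",)}
overlay("scene",ims["scene"],b,(-82,11,0),(200,340,170,280),5.5,"pics/s3.png")
E
```

```text
time: 7.75
eef_pos: [541.3, -141.1, 83.6]
ee_rot: [-0.556, 0.437, -0.437, 0.556]
wrist_force: [0.3, -0.5, 0.4]
finger_gap: 0.004
t 7.75 tcp box [-79.3 -10.2  83.6] gap 0.004 F [ 0.3 -0.5  0.4]
tool axes in box:
 [[-0.  0.  1.]
 [-1.  0. -0.]
 [-0. -1.  0.]]
sg 1 turn deg (tool) [  0. 180.  -0.] shift in goal axes cm [ 0.22 -0.04  0.07]
sg -1 turn deg (tool) [-0. -0. -0.] shift in goal axes cm [-0.22 -0.04 -0.07]
shift in present tool axes cm [-0.22 -0.04 -0.07]
```

View pics/s3.png

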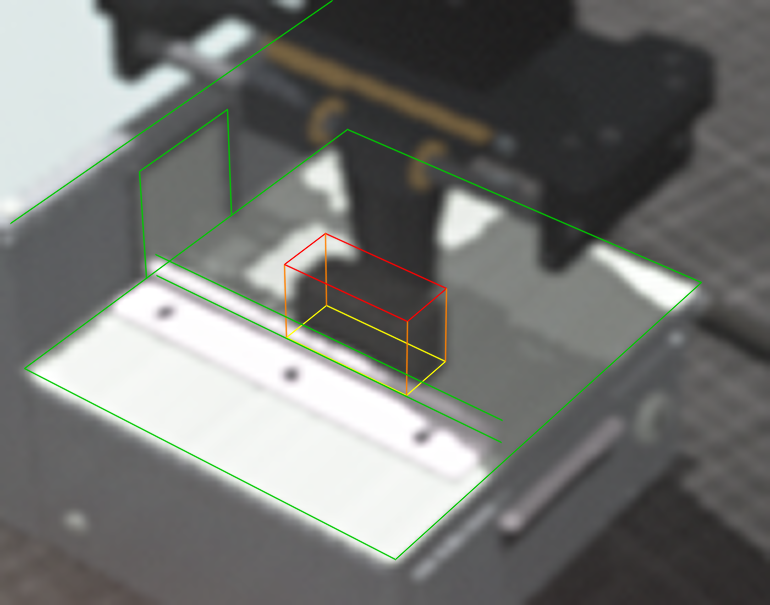

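```bash
python3 -m jog '[{"grip":1,"dp":[-0.1,0,0],"dr":[0,0,0]},{"grip":1,"dp":[0,0,0],"dr":[0,0,0]},{"grip":1,"dp":[-0.1,0,0],"dr":[0,0,0]},{"grip":1,"dp":[0,0,0],"dr":[0,0,0]},{"grip":1,"dp":[-0.1,0,0],"dr":[0,0,0]},{"grip":1,"dp":[0,0,0],"dr":[0,0,0]},{"grip":1,"dp":[0,0,0],"dr":[0,0,0]},{"grip":1,"dp":[0,0,0],"dr":[0,0,0]},{"grip":1,"dp":[0,0,0],"dr":[0,0,0]},{"grip":1,"dp":[0,0,0],"dr":[0,0,0]}]'
python3 - <<'E'
from h import *
b=np.load("b.npy"); plan(b,(-80,-8,84))
ims={n:arm.get_image(n) for n in("scene",)}
overlay("scene",ims["scene"],b,None,(200,340,170,280),5.5,"pics/s4.png")
E
```

```text
time: 9.05
eef_pos: [540.9, -139.6, 83.9]
ee_rot: [0.556, -0.437, 0.438, -0.555]
wrist_force: [0.9, -5.9, 1.5]
finger_gap: 0.006
t 9.05 tcp box [-79.4  -8.7  83.9] gap 0.006 F [ 0.9 -5.9  1.5]
tool axes in box:
 [[-0.001  0.001  1.   ]
 [-1.    -0.002 -0.001]
 [ 0.002 -1.     0.001]]
sg 1 turn deg (tool) [-2.000e-01  1.799e+02 -1.000e-01] shift in goal axes cm [ 0.07 -0.01  0.06]
sg -1 turn deg (tool) [-0.  -0.1  0.1] shift in goal axes cm [-0.07 -0.01 -0.06]
shift in present tool axes cm [-0.07 -0.01 -0.06]
```

View pics/s4.png

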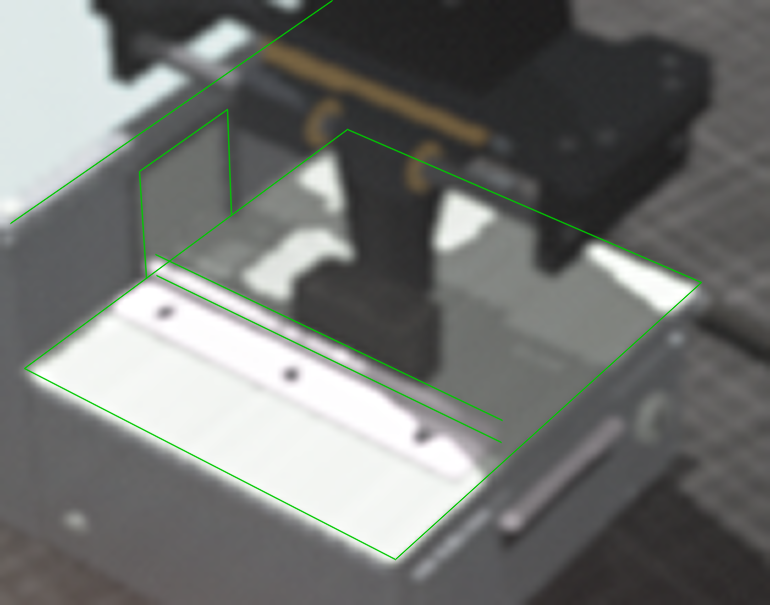

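6 N builds up with the finger face at y ≈ 0.8 (22 − 21 = 1), so the case is flush on the guide. Next I back off and move round behind it.

```bash
python3 -m jog '[{"grip":1,"dp":[0.3,0,0],"dr":[0,0,0]},{"grip":1,"dp":[1,0,0],"dr":[0,0,0]},{"grip":1,"dp":[1.7,0,0],"dr":[0,0,0]},{"grip":1,"dp":[0,0,-1.4],"dr":[0,0,0]},{"grip":1,"dp":[0,0,-1.4],"dr":[0,0,0]},{"grip":1,"dp":[0,0,-1.4],"dr":[0,0,0]},{"grip":1,"dp":[0,0,-1.4],"dr":[0,0,0]},{"grip":1,"dp":[0,0,0],"dr":[0,0,0]},{"grip":1,"dp":[0,0,0],"dr":[0,0,0]},{"grip":1,"dp":[0,0,0],"dr":[0,0,0]}]'
python3 - <<'E'
from h import *
b=np.load("b.npy"); plan(b,(-135,10,84))
ims={n:arm.get_image(n) for n in("scene","top")}
overlay("scene",ims["scene"],b,(-82,11.2,0),(200,340,170,280),5.5,"pics/s5.png")
overlay("top",ims["top"],b,(-82,11.2,0),(205,310,180,270),6.5,"pics/t5.png")
E
```

```text
time: 10.35
eef_pos: [493.7, -180.2, 83.6]
ee_rot: [-0.556, 0.437, -0.437, 0.556]
wrist_force: [-1.1, -0.2, 0.2]
finger_gap: 0.005
t 10.35 tcp box [-134.8  -37.    83.6] gap 0.005 F [-1.1 -0.2  0.2]
tool axes in box:
 [[ 0.  0.  1.]
 [-1.  0.  0.]
 [-0. -1.  0.]]
sg 1 turn deg (tool) [  -0. -180.    0.] shift in goal axes cm [ 4.7  -0.04  0.02]
sg -1 turn deg (tool) [-0.  0. -0.] shift in goal axes cm [-4.7  -0.04 -0.02]
shift in present tool axes cm [-4.7  -0.04 -0.02]
```

View pics/s5.png

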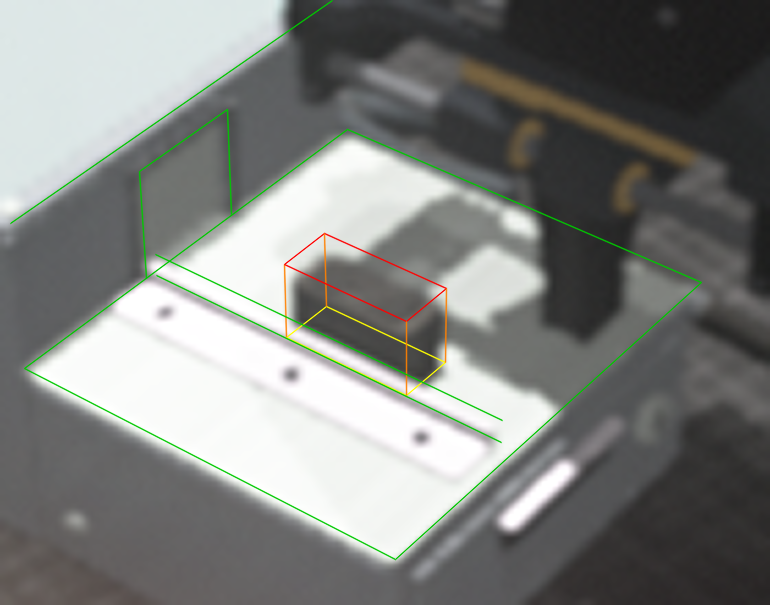

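View pics/t5.png

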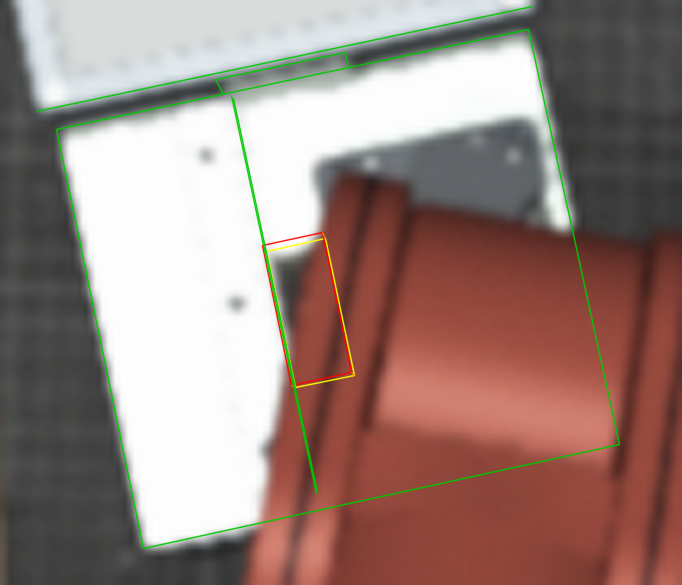

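The case stands flush along the guide: its bottom edge runs parallel to the guide in the scene crop (300,325 to 425,385). The finger is behind it. Now I line up with its end and start the push.

```bash
python3 -m jog '[{"grip":1,"dp":[-1.1,0,0],"dr":[0,0,0]},{"grip":1,"dp":[-1.1,0,0],"dr":[0,0,0]},{"grip":1,"dp":[-1.1,0,0],"dr":[0,0,0]},{"grip":1,"dp":[-0.8,0,0],"dr":[0,0,0]},{"grip":1,"dp":[-0.4,0,0],"dr":[0,0,0]},{"grip":1,"dp":[0,0,0.3],"dr":[0,0,0]},{"grip":1,"dp":[0,0,0.5],"dr":[0,0,0]},{"grip":1,"dp":[0,0,0.5],"dr":[0,0,0]},{"grip":1,"dp":[0,0,0.5],"dr":[0,0,0]},{"grip":1,"dp":[0,0,0.5],"dr":[0,0,0]}]'
python3 - <<'E'
from h import *
b=np.load("b.npy"); plan(b,(-20,8,84))
ims={n:arm.get_image(n) for n in("scene",)}
overlay("scene",ims["scene"],b,None,(200,340,170,280),5.5,"pics/s6.png")
E
```

```text
time: 11.7
eef_pos: [505.3, -131.4, 83.5]
ee_rot: [0.556, -0.437, 0.437, -0.556]
wrist_force: [-1.1, -0.3, -0.3]
finger_gap: 0.007
t 11.7 tcp box [-112.     7.7   83.5] gap 0.007 F [-1.1 -0.3 -0.3]
tool axes in box:
 [[-0. -0.  1.]
 [-1.  0. -0.]
 [-0. -1. -0.]]
sg 1 turn deg (tool) [  0. 180.   0.] shift in goal axes cm [ 0.03 -0.05 -9.2 ]
sg -1 turn deg (tool) [ 0. -0. -0.] shift in goal axes cm [-0.03 -0.05  9.2 ]
shift in present tool axes cm [-0.03 -0.05  9.2 ]
```

View pics/s6.png

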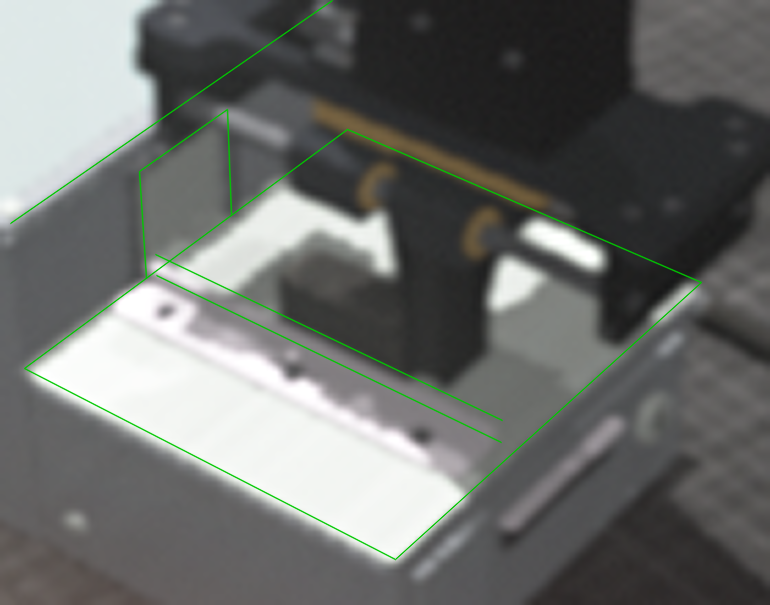

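```bash
python3 -m jog '[{"grip":1,"dp":[0,0,0.6],"dr":[0,0,0]},{"grip":1,"dp":[0,0,0.7],"dr":[0,0,0]},{"grip":1,"dp":[0,0,0.7],"dr":[0,0,0]},{"grip":1,"dp":[0,0,0.7],"dr":[0,0,0]},{"grip":1,"dp":[0,0,0.7],"dr":[0,0,0]},{"grip":1,"dp":[0,0,0.7],"dr":[0,0,0]},{"grip":1,"dp":[0,0,0.7],"dr":[0,0,0]},{"grip":1,"dp":[0,0,0.6],"dr":[0,0,0]},{"grip":1,"dp":[0,0,0.5],"dr":[0,0,0]},{"grip":1,"dp":[0,0,0.3],"dr":[0,0,0]}]'
python3 - <<'E'
from h import *
b=np.load("b.npy"); plan(b,(-20,8,84))
ims={n:arm.get_image(n) for n in("scene",)}
overlay("scene",ims["scene"],b,None,(200,340,170,280),5.5,"pics/s7.png")
E
```

```text
time: 13.0
eef_pos: [565.4, -116.7, 83.5]
ee_rot: [0.556, -0.437, 0.437, -0.556]
wrist_force: [-0.3, -0.4, 0.2]
finger_gap: 0.006
t 13.0 tcp box [-50.1   7.8  83.5] gap 0.006 F [-0.3 -0.4  0.2]
tool axes in box:
 [[-0. -0.  1.]
 [-1.  0. -0.]
 [-0. -1. -0.]]
sg 1 turn deg (tool) [  0. 180.   0.] shift in goal axes cm [ 0.02 -0.05 -3.01]
sg -1 turn deg (tool) [ 0. -0. -0.] shift in goal axes cm [-0.02 -0.05  3.01]
shift in present tool axes cm [-0.02 -0.05  3.01]
```

View pics/s7.png

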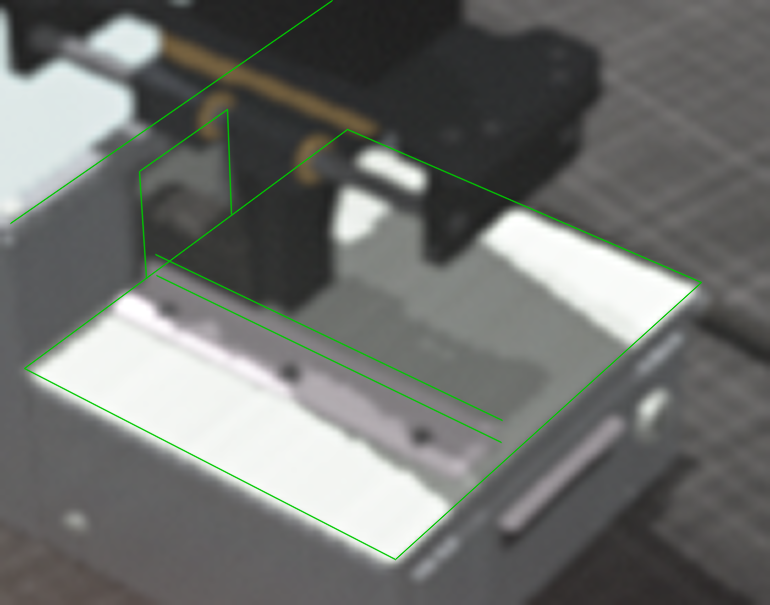

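The case nose is in the mouth with the wrist force near zero, so I keep pushing.

```bash
python3 -m jog '[{"grip":1,"dp":[0,0,0.4],"dr":[0,0,0]},{"grip":1,"dp":[0,0,0.4],"dr":[0,0,0]},{"grip":1,"dp":[0,0,0.4],"dr":[0,0,0]},{"grip":1,"dp":[0,0,0.4],"dr":[0,0,0]},{"grip":1,"dp":[0,0,0.4],"dr":[0,0,0]},{"grip":1,"dp":[0,0,0.4],"dr":[0,0,0]},{"grip":1,"dp":[0,0,0.3],"dr":[0,0,0]},{"grip":1,"dp":[0,0,0.2],"dr":[0,0,0]},{"grip":1,"dp":[0,0,0],"dr":[0,0,0]},{"grip":1,"dp":[0,0,0],"dr":[0,0,0]}]'
python3 - <<'E'
from h import *
b=np.load("b.npy"); plan(b,(-17,8,84))
ims={n:arm.get_image(n) for n in("scene",)}
overlay("scene",ims["scene"],b,None,(170,310,150,260),5.5,"pics/s8.png")
E
```

```text
time: 14.3
eef_pos: [593.4, -109.9, 83.6]
ee_rot: [-0.556, 0.437, -0.437, 0.556]
wrist_force: [-0.5, -1.1, -0.3]
finger_gap: 0.007
t 14.3 tcp box [-21.3   7.8  83.6] gap 0.007 F [-0.5 -1.1 -0.3]
tool axes in box:
 [[-0.  0.  1.]
 [-1.  0. -0.]
 [-0. -1.  0.]]
sg 1 turn deg (tool) [  0. 180.  -0.] shift in goal axes cm [ 0.02 -0.04 -0.43]
sg -1 turn deg (tool) [-0. -0. -0.] shift in goal axes cm [-0.02 -0.04  0.43]
shift in present tool axes cm [-0.02 -0.04  0.43]
```

View pics/s8.png

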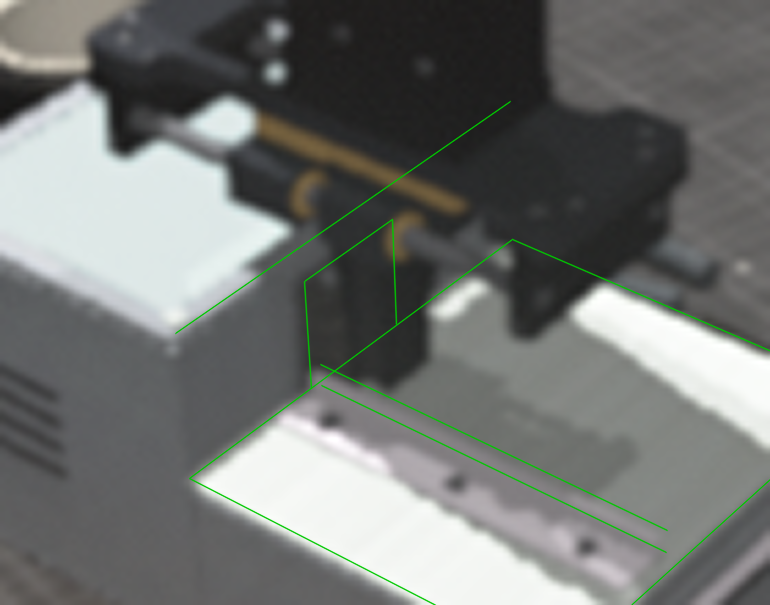

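```bash
python3 -m jog '[{"grip":1,"dp":[0,0,0.2],"dr":[0,0,0]},{"grip":1,"dp":[0,0,0.2],"dr":[0,0,0]},{"grip":1,"dp":[0,0,0],"dr":[0,0,0]},{"grip":1,"dp":[0,0,0],"dr":[0,0,0]},{"grip":1,"dp":[0,0,-0.5],"dr":[0,0,0]},{"grip":1,"dp":[0,0,-1.5],"dr":[0,0,0]},{"grip":1,"dp":[0,0,-2],"dr":[0,0,0]},{"grip":1,"dp":[0,0,-2],"dr":[0,0,0]},{"grip":1,"dp":[0,0,-2],"dr":[0,0,0]},{"grip":1,"dp":[0,0,0],"dr":[0,0,0]}]'
python3 - <<'E'
from h import *
b=np.load("b.npy"); plan(b,(-17,8,84))
ims={n:arm.get_image(n) for n in("scene","top")}
overlay("scene",ims["scene"],b,None,(170,310,150,260),5.5,"pics/s9.png")
overlay("top",ims["top"],b,None,(195,300,120,220),6,"pics/t9.png")
E
```

```text
time: 15.6
eef_pos: [517.7, -128.9, 83.6]
ee_rot: [0.556, -0.438, 0.438, -0.555]
wrist_force: [0.3, -1.3, -0.9]
finger_gap: 0.004
t 15.6 tcp box [-99.3   7.2  83.6] gap 0.004 F [ 0.3 -1.3 -0.9]
tool axes in box:
 [[-0.002 -0.001  1.   ]
 [-1.    -0.001 -0.002]
 [ 0.001 -1.    -0.001]]
sg 1 turn deg (tool) [-1.000e-01  1.799e+02  1.000e-01] shift in goal axes cm [ 0.08 -0.04 -8.23]
sg -1 turn deg (tool) [ 0.1 -0.1  0.1] shift in goal axes cm [-0.08 -0.04  8.23]
shift in present tool axes cm [-0.09 -0.05  8.23]
```

View pics/s9.png

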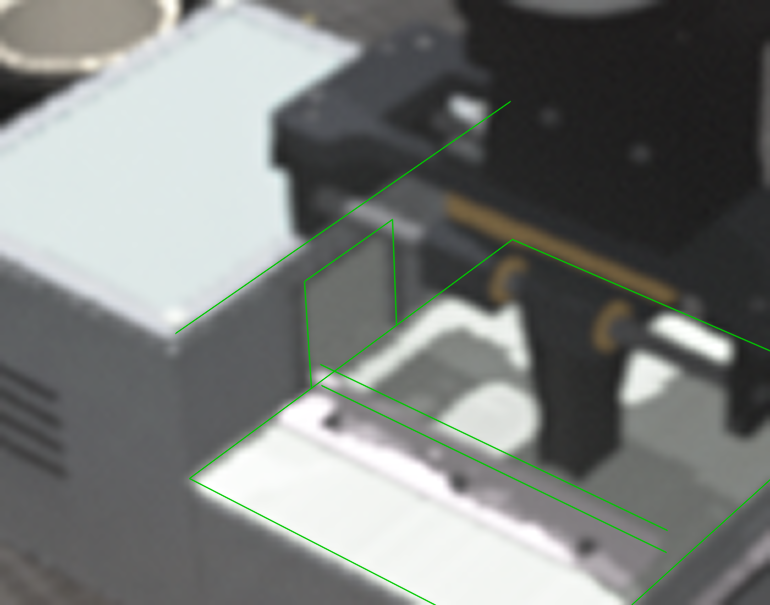

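View pics/t9.png

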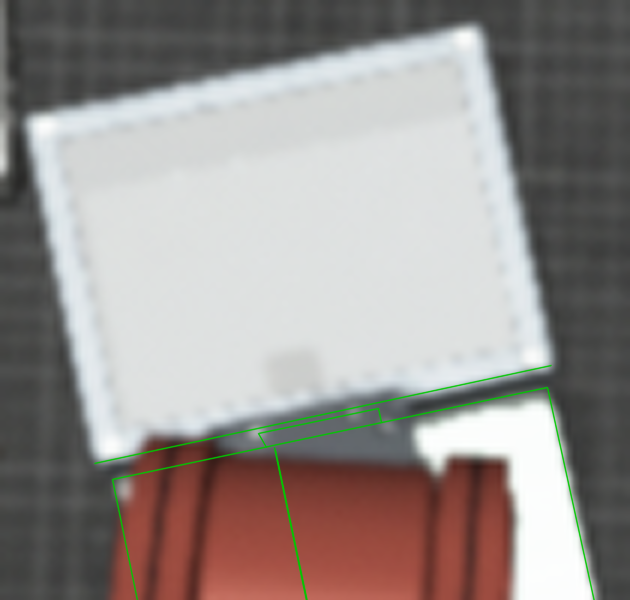

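The flap looks shut, and a dark patch shows through the lid at crop (293,372). I'll draw the arm clear and check again.

```bash
python3 -m jog '[{"grip":1,"dp":[0,-1,-0.8],"dr":[0,0,0]},{"grip":1,"dp":[0,-2,-1],"dr":[0,0,0]},{"grip":1,"dp":[0,-2,-1],"dr":[0,0,0]},{"grip":1,"dp":[0,-2,-1],"dr":[0,0,0]},{"grip":1,"dp":[0.5,-2,-1],"dr":[0,0,0]},{"grip":1,"dp":[2,0,-1.5],"dr":[0,0,0]},{"grip":1,"dp":[2,0,-1.5],"dr":[0,0,0]},{"grip":1,"dp":[2,0,-1.5],"dr":[0,0,0]},{"grip":1,"dp":[2,0,-1.5],"dr":[0,0,0]},{"grip":1,"dp":[2,0,-1.5],"dr":[0,0,0]}]'
python3 -m jog '[{"grip":1,"dp":[2,0,-1.5],"dr":[0,0,0]},{"grip":1,"dp":[2,0,-1.5],"dr":[0,0,0]},{"grip":1,"dp":[2,0,-1.5],"dr":[0,0,0]},{"grip":1,"dp":[2,0,-1.5],"dr":[0,0,0]},{"grip":1,"dp":[2,0,-1.5],"dr":[0,0,0]},{"grip":1,"dp":[2,0,-1.5],"dr":[0,0,0]},{"grip":1,"dp":[0,0,0],"dr":[0,0,0]},{"grip":1,"dp":[0,0,0],"dr":[0,0,0]},{"grip":1,"dp":[0,0,0],"dr":[0,0,0]},{"grip":1,"dp":[0,0,0],"dr":[0,0,0]}]'
python3 - <<'E'
from h import *
b=np.load("b.npy"); 
ims={n:arm.get_image(n) for n in("scene","top")}
for n in ims: cv2.imwrite(f"pics/{n}_end.png",cv2.cvtColor(ims[n],cv2.COLOR_RGB2BGR))
overlay("top",ims["top"],b,None,(195,300,120,220),6,"pics/t10.png")
g=cv2.createCLAHE(6,(4,4)).apply(cv2.cvtColor(ims["top"],cv2.COLOR_RGB2GRAY)[120:220,195:300]); cv2.imwrite("pics/t10c.png",cv2.resize(g,None,fx=6,fy=6,interpolation=cv2.INTER_CUBIC))
uv=np.array([293,372])/6+[195,120]
for z in (5,30,55): p=pix2w("top",uv,z); print(z,w2box(b,[*p,z]).round(1))
a=cv2.imread("pics/top0.png").astype(int); d=np.abs(a-cv2.imread("pics/top_end.png")).sum(2)
for nm,(x,y) in dict(tape=(178,205),squee=(189,261),snips=(320,165),pen=(323,220)).items(): print(nm,d[y-30:y+30,x-14:x+14].mean().round(1))
print(arm.state()["time"],arm.state()["wrist_force"].round(1))
E
```

```text
time: 16.95
eef_pos: [424.5, -259.3, 174.3]
ee_rot: [-0.556, 0.437, -0.437, 0.556]
wrist_force: [0.7, -0.7, 0.5]
finger_gap: 0.006
time: 18.2
eef_pos: [365.8, -395.9, 173.7]
ee_rot: [-0.556, 0.437, -0.437, 0.556]
wrist_force: [0.2, 0.8, 0.6]
finger_gap: 0.006
5 [[35.1 10.2  5. ]]
30 [[31.4  9.6 30. ]]
55 [[27.8  8.9 55. ]]
tape 1.5
squee 1.4
snips 1.8
pen 1.8
18.3 [ 0.1 -1.   0.9]
```

View pics/scene_end.png

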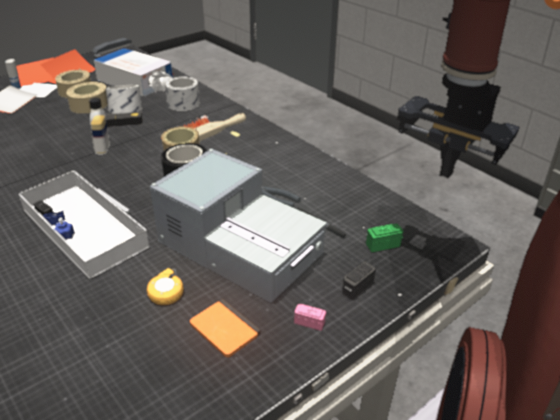

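View pics/top_end.png

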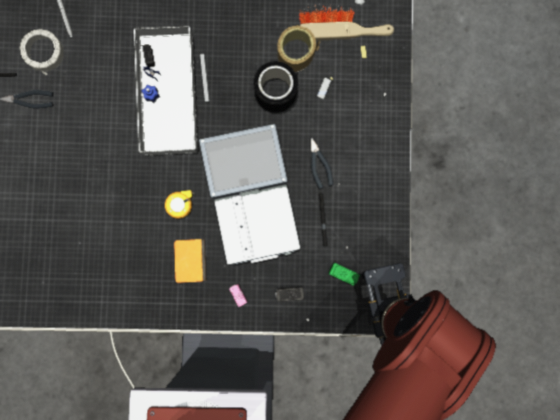

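View pics/t10c.png

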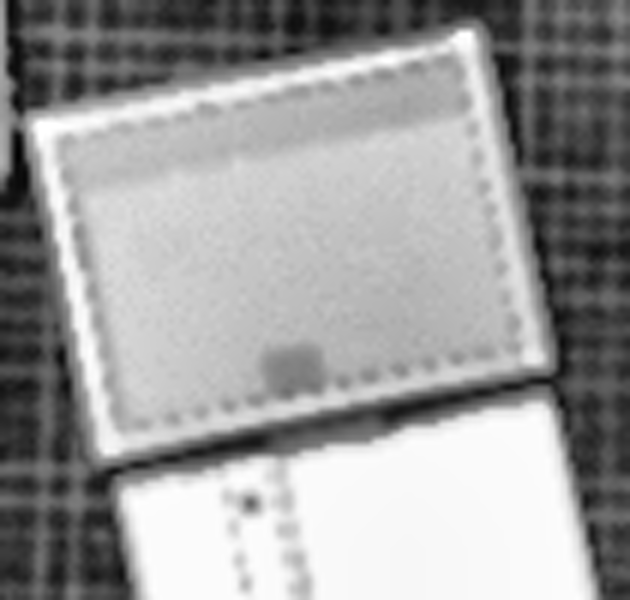

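```bash
python3 - <<'E'
from h import *
b=np.load("b.npy"); a,c=cv2.imread("pics/scene0.png").astype(int),cv2.imread("pics/scene_end.png").astype(int)
q=proj("scene",box2w(b,[(0,20,80),(0,-15,80),(0,-15,114),(0,20,114)])).round().astype(np.int32)
m=np.zeros(a.shape[:2],np.uint8); cv2.fillConvexPoly(m,q,1); d=np.abs(a-c).max(2)[m>0]
print("mouth diff mean/max",d.mean().round(1),d.max(), a[m>0].mean().round(1),c[m>0].mean().round(1))
arm.finish_job()
print(arm.state()["time"])
E
```

```text
mouth diff mean/max 1.1 3 101.5 102.2
the job is handed in; nothing more can be done
the job is handed in; nothing more can be done
```

The blade case is in the bin, the flap has swung shut, and I handed the job in at about 18 s of the 48 s. No verdict came back, so this rests on my own last checks.

**What I did:** With the fingers shut and pointing down, I pushed the case sideways. The wrist force rose to about 6 N with the finger face at box y ≈ 0.8 mm, where 1 mm means flush on the guide. I then went round behind the case and pushed it endways through the flap, with the wrist force at about 1 N or less at every check. Finally I drew the fingers back and moved the arm clear.

**What the last checks showed:**
- **Case:** it shows through the lid at about box x 30, y 9 mm. The patch is about 20 mm square, so it is probably standing on end on the bin floor. Its height is inferred from that, not measured.
- **Flap:** the mouth looks the same as in the first picture (mean difference 1 grey level, 3 at most), so the flap hangs shut.
- **Things beside the box:** the tape measure, squeegee, snips and pen are unchanged in the top view.

**What disagreed:** the fitted case model sat about 4–6 mm off the picture in the scene view. The guide in the top view looked about 2 mm nearer −y than my box fit. The contact force at the guide settled where the case really was.

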